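# Press the glass into a stage insert on the treadle bonding press

## Robot

A 6-joint arm with a two-finger parallel gripper is mounted at the origin on a cart in front of the work surface, level with it; the furniture and walls round the work are solid. World frame = base frame: x ahead of the robot, y to its left, z up, the work surface at z = 0. Lengths are in mm, angles in rad, forces in N, time in s.
With the tool pointing down it reaches from about 350 to 875 mm from the base axis. Payload 4.2 kg.
Tool frame: the origin (TCP) lies midway between the tips of the shut fingers; the grasp point (between the pads) lies 19 mm behind it (arm.tcp_to_grasp is the distance from the TCP to the grasp point, in mm); z points along the fingers, y is the line along which they close (so a half turn about z gives the same grasp; the last joint's range is limited). The gripper opens to 85 mm and grips with 20 to 120 N. Pads are 22 mm wide; open, the fingers measure 114 mm over their backs; the gripper's body (76 mm by 85 mm) begins 54 mm behind the grasp point. The pads swing forward as they close: fully open they stand 13 mm farther back than shut.
Start: joints at [1.604, 0.385, 0.008, 0, -1.194, -0.259], TCP at [139.897, 609.121, 205.812] pointing down, gripper open.
Joint ranges: [-3.14, 3.14], [-1.21, 2.06], [-1.07, 1.41], [-3.16, 2.05], [-2.99, -0.16], [-3.1, 3.1]. Speed limits (rad/s): [2.79, 2.79, 3.14, 3.14, 3.14, 3.14].

## Interface

Orientations are given as a unit quaternion [x, y, z, w].
In Python, from bench import arm, get_image gives the robot as it stands.
- The arm moves only by the tool drive_tool, never from a script. Its argument "deltas" is a list of rows, each a list of 2 entries, a list of its own where there are three numbers: the shift along the tool's x, y, z in cm, then the turn, a rotation vector about the tool's x, y, z in degrees. In form: [[[x, y, z], [ax, ay, az]], ...]. A call has 1 to 12 rows; each row shifts and turns the commanded pose from where the row before left it, along the tool's axes as they then stand; what a row does not reach is not made up. A row lasts 1/10 s, in which the tool goes at most 50 mm and 8.59 degrees, less where a joint would pass 70% of its speed; a pose out of reach is approached as far as the arm can. A call with a gripper value outside its range is refused whole. "claw" is the finger opening in cm, from 0 to 8.54, set as the call begins (left out, the last holds). The fingers move at their own pace and stop on an object; the grip force is fixed at half the most. Time passes only in rows, so rows that do not move let the fingers close. It gives the time, the measured TCP pose, the force, the opening and the grip force at its end, in the units of the state.
- arm.read_state(): the state, without advancing time (a new reading comes with each control period).
- get_image(name): name is "scene" or "top"; returns a dict with "img" (384x512x3 uint8, red, green, blue), "fx", "fy", "cx", "cy" (pixels), "eye" and "orientation" of the camera in the world. Camera axes: x right, y down, z forward; pixel columns grow to the right and rows downward; lengths in mm; the calibration is good to about 2 mm. A picture is of the moment at which its call begins. There is no depth.
- arm.job_done(): hands the job in; it is judged then, once.
The state is a dict: "clock": time; "joints": joint angles; "joint_vel": joint speeds; "joint_efforts": joint torques, N m; "position": TCP position; "ee_rot": TCP orientation; "contact_force": force on the tool from outside, world axes, zero at the start; "wrist_torque": the same for the moment, N m; "gripper_width": finger opening in mm; "grasp_force": force on a finger pad.
Only numpy, scipy, OpenCV 4.12 (cv2) and the standard library are available. Lean on these libraries where they do the work, as an engineer would, in place of code of your own. Each camera call takes 0.05 s, during which the arm holds its last target. There are 200 camera calls.

## Task

The glass in the white stage insert still has to be pressed onto its adhesive. Gently slide the insert along the guide rails of the bench press, under the press head, until it is fully home against the end stop; only then push the treadle at the front of the press all the way down to its stop, hold it down for two seconds, and let it come back up. Leave the insert home in the press and do not shift or knock over the other things on the desk.

Things in the scene. Friction and masses are not known exactly. Their poses are not given: they have to be found in the camera images.
- press: white C-frame bench press, fixed, 300 mm wide, 205 mm high. Origin on the desk below the centre of its pad; x points to the back (to the column, away from the treadle), y along the bed to the infeed end (robot's left), z up. Dark bed: x -73 to 73, y -100 to 200 mm, top 62 mm above the desk; aluminium rails, 7 mm high, 103 mm apart, run along y; end stop: 12 mm high bar, face at y = -86.5 mm
- press_head (a point): front of the arm that overhangs the bed, on its underside, 124 mm above the desk and 25 mm in front (-x) of the press's origin. Arm, blue rocker and pad lie within 38 mm either side of the press's y = 0; the red pad's underside is 83 mm above the desk when up, the rocker's top 205 mm
- pad: sprung pressing pad under the arm, red silicone face 48 mm (x) by 74 mm (y) below an aluminium plate; origin at the centre of its underside, 83 mm above the desk when up; with the insert home it goes down through the window and presses on the glass
- press_home (a point): point on the bed top (62 mm above the desk) below the centre of the pad: the insert's origin comes here, within 2 mm, when the insert is fully home against the end stop
- insert: white stage insert, a flat frame 100 x 170 x 8 mm with a glass-floored window 60 x 90 mm, lying on the bed between the rails. Origin at the centre of its underside; 170 mm side along its y axis, parallel to the press's y. Starts 55 to 105 mm from home towards the infeed end (+y); slides freely along the rails; end faces 85 mm from the origin, 8 mm high; push it low, or the tips ride up
- treadle (a joint): angle of the sprung treadle in rad: 0 when up, 0.17 when down on its stop; it springs back by itself and takes about 10 to 15 N at the tread to hold down. Pressing it lowers the pad 23 mm, onto the glass of an insert that is home
- treadle_tread (a point): pressing point: middle of the black ribbed rubber tread (78 mm in x, 90 mm in y), on its top, 132 mm in front (-x) of the press's origin, about 65 mm above the desk when up and 28 mm lower when down; the hinge runs along the press's y, 162 mm behind this point, 31 mm above the desk
- tissue_pad: blue pad of lens tissue, 112 x 68 x 10 mm, bystander; origin at the centre of its underside
- timer: black bench timer, 62 x 62 x 18 mm, bystander; origin at the centre of its underside
- tip_box: blue box of pipette tips with clear lid, 64 x 100 x 76 mm, bystander; origin at the centre of its underside
- media_bottle: clear bottle with blue cap, 87 x 48 x 173 mm, bystander right of the carton; origin at the centre of its underside
- wash_bottle: white wash bottle with bent spout, 69 x 119 x 244 mm, bystander right of the carton; origin at the centre of its underside
- dish: clear culture dish with lid, 58 mm across, 16 mm high, bystander; origin at the centre of its underside

How it is judged:
By the outcome, as a careful person would: the job done as asked, in the order asked, and still so for the second after the job is handed in, with the robot touching nothing.
It also fails if it takes over 50 s, if anything falls off the work surface, if the arm or the gripper's body presses on something with over 40 N, if the wrist force passes 120 N, or if a joint passes its speed limit or range.

## Working session

There is one attempt and no reset: what is moved stays moved. The work goes in short steps, Python scripts to look and compute and a tool call to move; the robot and the scene stay as the last step left them, time stands still between calls to the robot, and variables do not carry over. Pictures are saved under pics/ and viewed, at most 10 in all, crops included, and the job is handed in when it is done.

Besides the shell and the picture viewer there is one more tool, called after "Request:" in YAML: its name, and indented under it one key for each argument. drive_tool: Moves the arm, as the interface text tells. Its arguments: {"type":"object","properties":{"deltas":{"type":"array"},"claw":{"type":"number"}},"required":["deltas"]}

```bash
mkdir -p pics; python3 - <<'E'
from bench import arm,get_image
import cv2,json
for n in("scene","top"):
    d=get_image(n);cv2.imwrite(f"pics/{n}0.png",d["img"][:,:,::-1])
    print(n,{k:d[k] for k in d if k!="img"})
print(arm.read_state())
E
```

```text
scene {'fx': 394.74375454355544, 'fy': 394.74375454355544, 'cx': 256.6664229602575, 'cy': 186.65411120568845, 'eye': array([-401.73280622, -643.32692343,  861.13928453]), 'orientation': array([ 0.78343925, -0.41591174,  0.22394553, -0.4038425 ])}
top {'fx': 444.0074539656292, 'fy': 444.0074539656292, 'cx': 250.07688329069654, 'cy': 195.0839337215673, 'eye': array([ 279.21372188,  -57.01057867, 1723.86683382]), 'orientation': array([ 0.71073987, -0.70068921,  0.05001531, -0.03717431])}
{'clock': 0.1, 'joints': array([ 1.60359826e+00,  3.85488701e-01,  6.75910930e-03, -4.56024140e-04,
       -1.19399529e+00, -2.58568582e-01]), 'joint_vel': array([-0.00024263, -0.00159164,  0.00282442,  0.00092173,  0.00028072,
       -0.0005617 ]), 'joint_efforts': array([-7.53713721e-04, -3.93320131e+01,  1.88929331e+01,  4.19800758e+00,
       -2.61003101e-03,  2.82049925e-06]), 'position': array([139.77911384, 608.57971824, 204.82111888]), 'ee_rot': array([ 9.93625479e-01, -1.12727246e-01, -6.97058800e-05,  9.84826706e-04]), 'contact_force': array([-0.43627919, -0.19967914, -0.83936857]), 'wrist_torque': array([-0.06870012,  0.00231042, -0.0138762 ]), 'grasp_force': 0.0, 'gripper_width': 85.71180265067645}
```

View pics/scene0.png

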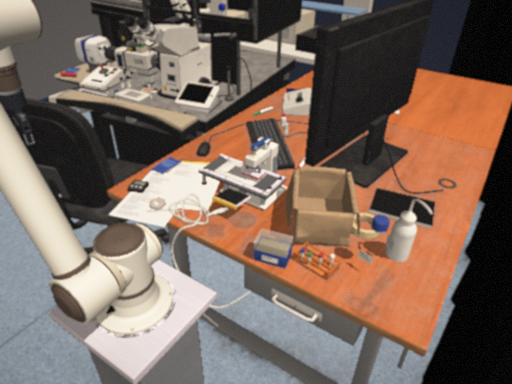

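View pics/top0.png

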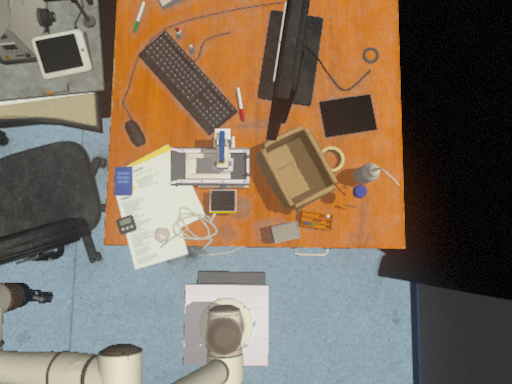

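The press is at about (222,167) in the top view and (250,175) in the scene view. I'll enlarge both.

```bash
cat > h.py <<'E'
import numpy as np
from scipy.spatial.transform import Rotation as R
def ray(d,u,v):
    r=R.from_quat(d["orientation"]).apply([(u-d["cx"])/d["fx"],(v-d["cy"])/d["fy"],1.]);return np.array(d["eye"]),r
def onz(d,u,v,z):
    e,r=ray(d,u,v);return (e+r*(z-e[2])/r[2])[:2]
def proj(d,p):
    q=R.from_quat(d["orientation"]).inv().apply(np.array(p,float)-d["eye"]);return np.array([d["fx"]*q[0]/q[2]+d["cx"],d["fy"]*q[1]/q[2]+d["cy"]])
E
python3 - <<'E'
import cv2,numpy as np
a=cv2.imread("pics/top0.png")[120:225,155:265];b=cv2.imread("pics/scene0.png")[125:225,190:300]
a=cv2.resize(a,None,fx=7,fy=5.7*7/5.7*.8,interpolation=cv2.INTER_CUBIC) if 0 else cv2.resize(a,None,fx=5.6,fy=5.6,interpolation=cv2.INTER_CUBIC)
b=cv2.resize(b,None,fx=5.6,fy=5.6,interpolation=cv2.INTER_CUBIC)
cv2.imwrite("pics/top0c.png",a);cv2.imwrite("pics/scene0c.png",b)
E
```

```text
(no output)
```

View pics/top0c.png

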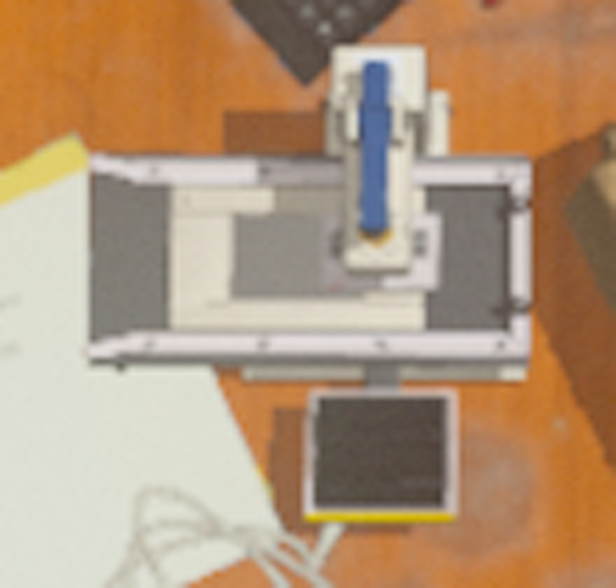

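View pics/scene0c.png

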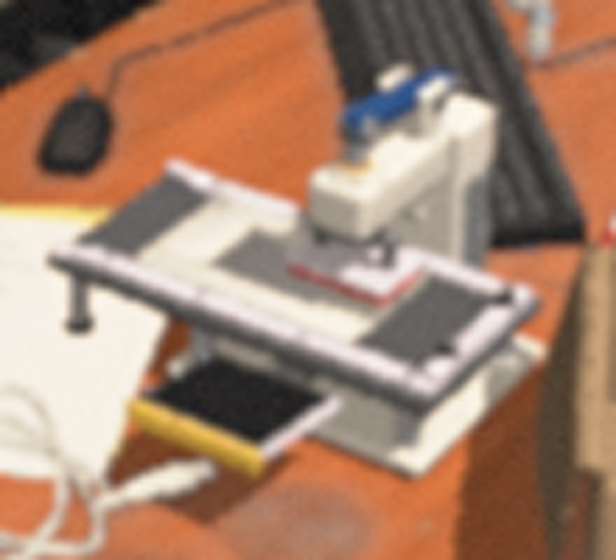

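The top crop shows the insert between crop columns 168–427 (rows 187–330), the end stop's inner face near column 510, and the black tread at columns 312–447, rows 395–510. Next I'll turn these into positions.

```bash
python3 - <<'E'
from bench import arm,get_image
from h import *
d=get_image("top")
np.set_printoptions(precision=1,suppress=True)
f=lambda c,z:onz(d,(c[0]+.5)/5.6-.5+155,(c[1]+.5)/5.6-.5+120,z)
for n,c,z in[("ins infeed far",(168,187),70),("ins infeed near",(168,330),70),("ins lead near",(427,330),70),
 ("rail NL",(88,357),69),("rail NR",(530,357),69),("rail FL",(90,157),69),("rail FR",(530,160),69),("stop face",(510,250),74),("bedleft",(90,250),62),
 ("tread c",(380,453),65),("tread L",(312,453),65),("tread R",(447,453),65),("tread near",(380,511),65),("tread far",(380,394),65),
 ("head front",(378,270),130),("rocker",(375,145),205)]:print(n,f(c,z))
e=get_image("scene")
g=lambda c,z:onz(e,(c[0]+.5)/5.6-.5+190,(c[1]+.5)/5.6-.5+125,z)
for n,c,z in[("rail NL",(50,257),69),("rail FR",(540,300),69),("rail NR",(425,395),69),("treadc",(245,400),65),("ins infeed near",(108,245),70)]:print("s",n,g(c,z))
E
```

```text
ins infeed far [641.4 164.4]
ins infeed near [543.5 161.4]
ins lead near [546.3 -12.4]
rail NL [524.5 214.4]
rail NR [529.2 -82. ]
rail FL [661.4 217.9]
rail FR [664.6 -80.2]
stop face [601.2 -67.5]
bedleft [598.8 216.8]
tread c [463.1  17.7]
tread L [462.5  63.2]
tread R [463.8 -27.2]
tread near [424.1  16.8]
tread far [503.1  18.5]
head front [575.6  18.5]
rocker [640.8  18.5]
s rail NL [510.8 207.8]
s rail FR [652.2 -84.1]
s rail NR [522.2 -79. ]
s treadc [460.2  10.8]
s ins infeed near [543.  184.9]
```

Request:
drive_tool:
  deltas:
    - [[2.65,1.41,0],[0,0,0]]
    - [[2.65,1.41,0],[0,0,0]]
    - [[2.65,1.41,0],[0,0,0]]
    - [[2.65,1.41,0],[0,0,0]]
    - [[2.65,1.41,0],[0,0,0]]
    - [[2.65,1.41,0],[0,0,0]]
    - [[2.65,1.41,0],[0,0,0]]
    - [[2.65,1.41,0],[0,0,0]]
    - [[2.65,1.41,0],[0,0,0]]
    - [[2.65,1.41,0],[0,0,0]]
  claw: 3

```text
clock: 1.2
position: [367.3, 411.4, 205.7]
ee_rot: [0.994, -0.113, -0.0, 0.0]
contact_force: [-0.0, 0.2, 0.9]
gripper_width: 30.4
grasp_force: 0.0
```

Request:
drive_tool:
  deltas:
    - [[2.65,1.41,0],[0,0,0]]
    - [[2.65,1.41,0],[0,0,0]]
    - [[2.65,1.41,0],[0,0,0]]
    - [[2.65,1.41,0],[0,0,0]]
    - [[2.65,1.41,0],[0,0,0]]
    - [[2.65,1.41,0],[0,0,0]]
    - [[2.65,1.41,0],[0,0,0]]
    - [[2.65,1.41,0],[0,0,0]]
    - [[2.65,1.41,0],[0,0,-6.8]]
    - [[2.65,1.41,0],[0,0,-6.9]]
    - [[0,0,0],[0,0,0]]
    - [[0,0,0],[0,0,0]]

```text
clock: 2.4
position: [595.5, 217.9, 205.1]
ee_rot: [1.0, 0.005, -0.001, 0.0]
contact_force: [-0.8, 0.4, 0.6]
gripper_width: 30.0
grasp_force: 0.0
```

Request:
drive_tool:
  deltas:
    - [[0,0,1],[0,0,0]]
    - [[0,0,2],[0,0,0]]
    - [[0,0,2],[0,0,0]]
    - [[0,0,2],[0,0,0]]
    - [[0,0,2],[0,0,0]]
    - [[0,0,2],[0,0,0]]
    - [[0,0,1],[0,0,0]]
    - [[0,0,0.5],[0,0,0]]
    - [[0,0,0.3],[0,0,0]]
    - [[0,0,0],[0,0,0]]
    - [[0,0,0],[0,0,0]]

```text
clock: 3.5
position: [596.0, 218.8, 78.7]
ee_rot: [1.0, 0.007, 0.001, -0.0]
contact_force: [0.0, -0.1, 0.2]
gripper_width: 29.8
grasp_force: 0.0
```

```bash
python3 - <<'E'
from bench import get_image
import cv2
i=get_image("scene")["img"][115:225,165:300,::-1]
j=get_image("top")["img"][120:225,140:265,::-1]
f=lambda a:cv2.resize(a,(395,330),interpolation=cv2.INTER_CUBIC)
cv2.imwrite("pics/pre.png",cv2.hconcat([f(i),f(j)]))
E
```

```text
(no output)
```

View pics/pre.png

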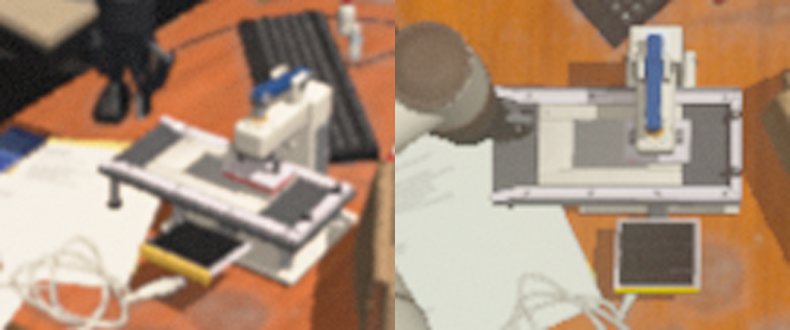

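The gripper is over the infeed end. In the scene view its tips appear near full-image pixel (201,155), so I'll check that against the projection.

```bash
python3 - <<'E'
from bench import get_image,arm
from h import *
d=get_image("scene");t=get_image("top")
for p in[(596,204,79),(596,204,205),(596,234,79),(593,163,70),(661,217,69),(524,214,69)]:print(p,proj(d,p),proj(t,p))
print(arm.read_state()["position"])
E
```

```text
(596, 204, 79) [213.67642117 158.74161518] [173.33528816 164.14470584]
(596, 204, 205) [212.0359934  129.04847726] [167.80117012 157.17429489]
(596, 234, 79) [207.59101611 156.44165519] [165.31871479 164.0127325 ]
(593, 163, 70) [221.76751367 164.31907428] [184.56361252 165.56388013]
(661, 217, 69) [221.51376253 153.02782253] [170.88974451 147.73874627]
(524, 214, 69) [199.57445327 168.39898473] [170.41268557 183.4715346 ]
[595.76653412 218.54670638  78.39763097]
```

Request:
drive_tool:
  deltas:
    - [[0,0,0.3],[0,0,0]]
    - [[0,0,0.3],[0,0,0]]
    - [[0,0,0.3],[0,0,0]]
    - [[0,0,0.2],[0,0,0]]
    - [[0,0,0.2],[0,0,0]]
    - [[0,0,0],[0,0,0]]
    - [[0,0,0],[0,0,0]]

```text
clock: 4.4
position: [595.5, 218.4, 64.8]
ee_rot: [1.0, 0.007, 0.0, 0.0]
contact_force: [-0.0, -0.3, -0.1]
gripper_width: 30.1
grasp_force: 0.0
```

Request:
drive_tool:
  deltas:
    - [[0,0,0.1],[0,0,0]]
    - [[0,0,0],[0,0,0]]
    - [[0,0,0],[0,0,0]]

```text
clock: 4.7
position: [595.5, 218.4, 63.8]
ee_rot: [1.0, 0.007, 0.0, -0.0]
contact_force: [-0.6, 0.1, -0.3]
gripper_width: 29.9
grasp_force: 0.0
```

Request:
drive_tool:
  deltas:
    - [[0,0,0.1],[0,0,0]]
    - [[0,0,0],[0,0,0]]
    - [[0,0,0],[0,0,0]]

```text
clock: 5.0
position: [595.5, 218.4, 62.8]
ee_rot: [1.0, 0.007, -0.0, 0.0]
contact_force: [0.4, -0.7, -0.7]
gripper_width: 30.4
grasp_force: 0.0
```

Request:
drive_tool:
  deltas:
    - [[0,0,0.1],[0,0,0]]
    - [[0,0,0],[0,0,0]]
    - [[0,0,0],[0,0,0]]

```text
clock: 5.3
position: [595.5, 218.4, 61.8]
ee_rot: [1.0, 0.007, -0.0, 0.0]
contact_force: [-0.2, -0.1, -0.4]
gripper_width: 30.1
grasp_force: 0.0
```

Request:
drive_tool:
  deltas:
    - [[0,0,0.1],[0,0,0]]
    - [[0,0,0],[0,0,0]]
    - [[0,0,0],[0,0,0]]

```text
clock: 5.6
position: [595.5, 218.4, 60.8]
ee_rot: [1.0, 0.007, -0.0, 0.0]
contact_force: [0.2, -0.1, -0.0]
gripper_width: 30.0
grasp_force: 0.0
```

Request:
drive_tool:
  deltas:
    - [[0,0.3,0],[0,0,0]]
    - [[0,0.4,0],[0,0,0]]
    - [[0,0.4,0],[0,0,0]]
    - [[0,0.3,0],[0,0,0]]
    - [[0,0.2,0],[0,0,0]]
    - [[0,0.2,0],[0,0,0]]
    - [[0,0.2,0],[0,0,0]]
    - [[0,0.2,0],[0,0,0]]
    - [[0,0.2,0],[0,0,0]]
    - [[0,0.2,0],[0,0,0]]
    - [[0,0.2,0],[0,0,0]]
    - [[0,0.2,0],[0,0,0]]

```text
clock: 6.8
position: [595.9, 188.3, 60.8]
ee_rot: [1.0, 0.007, 0.0, -0.0]
contact_force: [-0.3, -0.2, -0.2]
gripper_width: 30.5
grasp_force: 0.0
```

Request:
drive_tool:
  deltas:
    - [[0,0.2,0],[0,0,0]]
    - [[0,0.2,0],[0,0,0]]
    - [[0,0.2,0],[0,0,0]]
    - [[0,0.2,0],[0,0,0]]
    - [[0,0.2,0],[0,0,0]]

```text
clock: 7.3
position: [596.0, 178.3, 60.8]
ee_rot: [1.0, 0.007, 0.0, 0.0]
contact_force: [-0.7, 0.0, -0.7]
gripper_width: 30.4
grasp_force: 0.0
```

```bash
python3 - <<'E'
from bench import get_image
import cv2
i=get_image("scene")["img"][115:225,165:300,::-1]
j=get_image("top")["img"][120:225,140:265,::-1]
f=lambda a:cv2.resize(a,(395,330),interpolation=cv2.INTER_CUBIC)
cv2.imwrite("pics/push.png",cv2.hconcat([f(i),f(j)]))
E
```

```text
(no output)
```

View pics/push.png

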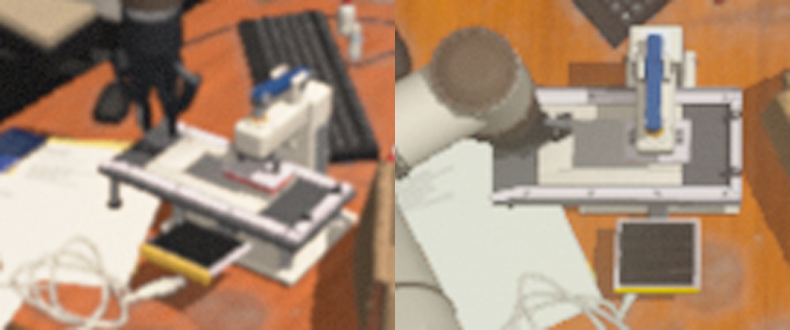

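The insert hasn't moved: its left edge is still at crop column 538, with no contact force, and the finger seems to be passing above it. The other dark shape, at (105,105), is the mouse on the desk. I'll zoom in on the tips.

```bash
python3 - <<'E'
from bench import get_image
from h import *
import cv2
s=get_image("scene");t=get_image("top")
i=s["img"][120:180,190:245,::-1]
j=t["img"][140:190,160:210,::-1]
f=lambda a:cv2.resize(a,(395,395*a.shape[0]//a.shape[1]//1),interpolation=cv2.INTER_CUBIC)[:395]
i=cv2.resize(i,(395,430),interpolation=cv2.INTER_CUBIC)[:395]
cv2.imwrite("pics/tip.png",cv2.hconcat([i,f(j)]))
for p in[(596,149,62),(596,149,72),(596,163,70),(596,178,62),(596,149,130)]:
  a=proj(s,p);b=proj(t,p);print(p,(a-[190,120])*395/55,(b-[160,140])*7.9+[395,0])
E
```

```text
(596, 149, 62) [253.20189105 336.75628779] [620.59019495 199.4333384 ]
(596, 149, 72) [252.61904686 320.64349403] [618.10830213 195.46139446]
(596, 163, 70) [231.63471999 315.84081508] [589.2486727  195.77674495]
(596, 178, 62) [209.81477083 320.12600909] [560.05436783 198.43875693]
(596, 149, 130) [249.14814916 224.69013341] [603.1126557  171.46282921]
```

View pics/tip.png

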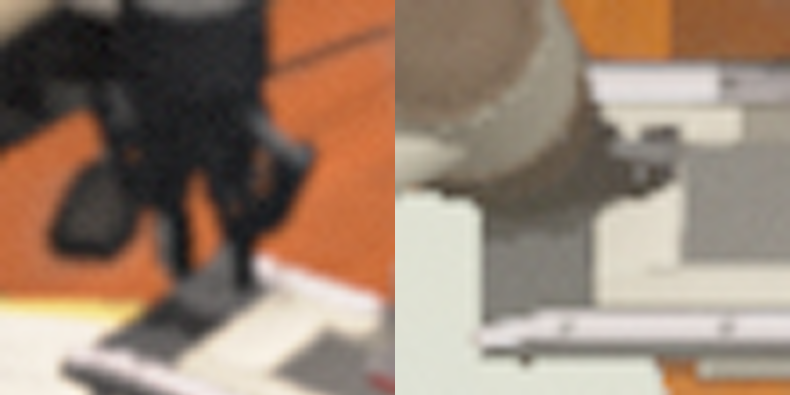

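The fingers taper and their tips are still short of the insert edge, but the knuckles bulge about 65 mm along y and could reach the press head when the insert is home. I'll turn the gripper 90° so it is narrow along y, and push with shut fingers.

```bash
python3 -c "
from bench import arm
print(arm.read_state()['joints'])"
```

```text
[ 5.50635537e-01  5.11512641e-01 -1.80553843e-01  3.59129558e-06
 -8.78674907e-01  1.03342350e+00]
```

Request:
drive_tool:
  deltas:
    - [[0,-0.5,-0.5],[0,0,0]]
    - [[0,-1,-1],[0,0,0]]
    - [[0,-1,-1],[0,0,0]]
    - [[0,-1,-1],[0,0,0]]
    - [[0,-0.5,-0.5],[0,0,0]]
    - [[0,0,0],[0,0,0]]
  claw: 0

```text
clock: 8.1
position: [596.0, 220.0, 102.2]
ee_rot: [1.0, 0.007, 0.001, -0.001]
contact_force: [-1.2, -0.9, -0.6]
gripper_width: 0.2
grasp_force: 0.0
```

Request:
drive_tool:
  deltas:
    - [[0,0,0],[0,0,5]]
    - [[0,0,0],[0,0,8]]
    - [[0,0,0],[0,0,8]]
    - [[0,0,0],[0,0,8]]
    - [[0,0,0],[0,0,8]]
    - [[0,0,0],[0,0,8]]
    - [[0,0,0],[0,0,8]]
    - [[0,0,0],[0,0,8]]
    - [[0,0,0],[0,0,8]]
    - [[0,0,0],[0,0,8]]
    - [[0,0,0],[0,0,8]]
    - [[0,0,0],[0,0,5]]

```text
clock: 9.3
position: [595.0, 218.0, 100.2]
ee_rot: [0.71, -0.704, -0.0, 0.001]
contact_force: [-0.1, -0.4, 0.6]
gripper_width: -0.1
grasp_force: 0.0
```

Request:
drive_tool:
  deltas:
    - [[0.7,0.1,0.5],[0,0,0]]
    - [[0.7,0,1],[0,0,0]]
    - [[0.6,0,1],[0,0,0]]
    - [[0,0,0.7],[0,0,0]]
    - [[0,0,0.2],[0,0,0]]
    - [[0,0,0.2],[0,0,0]]
    - [[0,0,0.1],[0,0,0]]
    - [[0,0,0],[0,0,0]]
    - [[0,0,0],[0,0,0]]

```text
clock: 10.2
position: [594.9, 198.7, 64.1]
ee_rot: [0.712, -0.702, 0.0, -0.0]
contact_force: [0.6, -0.7, 0.9]
gripper_width: 0.0
grasp_force: 0.0
```

Request:
drive_tool:
  deltas:
    - [[0.3,0,0],[0,0,0]]
    - [[0.5,0,0],[0,0,0]]
    - [[0.4,0,0],[0,0,0]]
    - [[0.3,0,0],[0,0,0]]
    - [[0.3,0,0],[0,0,0]]
    - [[0.3,0,0],[0,0,0]]
    - [[0.3,0,0],[0,0,0]]
    - [[0.3,0,0],[0,0,0]]
    - [[0.3,0,0],[0,0,0]]
    - [[0.3,0,0],[0,0,0]]
    - [[0.3,0,0],[0,0,0]]

```text
clock: 11.3
position: [595.2, 162.2, 63.8]
ee_rot: [0.712, -0.702, 0.0, 0.0]
contact_force: [-0.3, -0.0, -0.3]
gripper_width: 0.2
grasp_force: 0.0
```

Request:
drive_tool:
  deltas:
    - [[0.3,0,0],[0,0,0]]
    - [[0.3,0,0],[0,0,0]]
    - [[0.3,0,0],[0,0,0]]
    - [[0.3,0,0],[0,0,0]]
    - [[0.3,0,0],[0,0,0]]

```text
clock: 11.8
position: [595.4, 147.2, 63.8]
ee_rot: [0.712, -0.702, 0.0, -0.0]
contact_force: [0.5, -0.0, 0.2]
gripper_width: 0.1
grasp_force: 0.0
```

```bash
python3 - <<'E'
from bench import get_image
import cv2
i=get_image("scene")["img"][115:225,190:300,::-1]
j=get_image("top")["img"][135:200,165:255,::-1]
cv2.imwrite("pics/push2.png",cv2.hconcat([cv2.resize(i,(300,300),interpolation=cv2.INTER_CUBIC),cv2.resize(j,(415,300),interpolation=cv2.INTER_CUBIC)]))
E
```

```text
(no output)
```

View pics/push2.png

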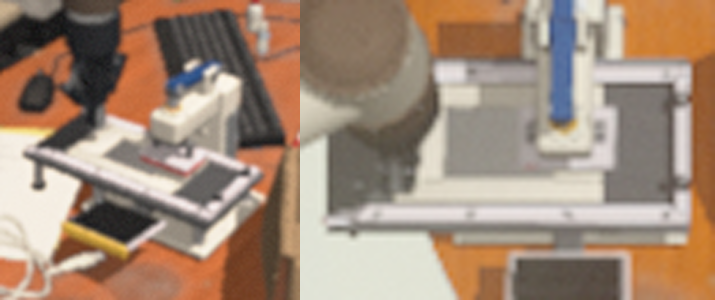

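```bash
python3 - <<'E'
from bench import get_image
from h import *
import cv2
t=get_image("top");n=t["img"].astype(int).sum(2)//3;o=cv2.imread("pics/top0.png").astype(int).sum(2)//3
for r in(172,177,178):print(r,"\n",o[r,180:250].tolist(),"\n",n[r,180:250].tolist())
E
```

```text
172 
 [127, 125, 125, 127, 116, 168, 209, 208, 211, 212, 213, 212, 214, 215, 216, 200, 156, 141, 139, 140, 140, 141, 141, 141, 142, 143, 141, 141, 142, 141, 144, 141, 139, 144, 142, 144, 146, 145, 143, 149, 170, 182, 182, 182, 183, 183, 186, 188, 186, 187, 166, 115, 113, 116, 117, 117, 116, 117, 117, 115, 117, 116, 116, 117, 106, 91, 152, 194, 194, 169] 
 [102, 100, 100, 104, 111, 120, 117, 116, 120, 115, 175, 216, 218, 219, 221, 205, 159, 144, 142, 145, 144, 145, 144, 144, 144, 147, 144, 144, 146, 145, 145, 147, 148, 146, 150, 147, 148, 148, 148, 154, 174, 186, 187, 187, 187, 189, 191, 192, 191, 190, 170, 120, 120, 121, 121, 120, 118, 121, 119, 121, 119, 117, 119, 121, 106, 95, 159, 197, 197, 172]
177 
 [126, 127, 125, 125, 122, 172, 205, 204, 204, 209, 208, 207, 208, 208, 208, 209, 208, 208, 210, 211, 210, 209, 210, 211, 210, 211, 211, 211, 210, 211, 212, 213, 213, 213, 211, 212, 214, 214, 213, 214, 214, 216, 217, 217, 216, 216, 215, 216, 215, 214, 191, 115, 116, 114, 116, 115, 119, 115, 117, 114, 117, 115, 117, 115, 104, 93, 171, 213, 209, 181] 
 [119, 127, 121, 115, 117, 156, 186
[... 323 characters left out ...]
127, 124, 126, 126, 121, 155, 184, 184, 185, 185, 185, 186, 188, 187, 187, 185, 187, 188, 189, 189, 190, 190, 189, 190, 191, 190, 190, 190, 190, 191, 191, 192, 192, 191, 192, 191, 192, 191, 191, 195, 195, 195, 195, 197, 195, 195, 196, 194, 197, 198, 176, 118, 118, 118, 116, 115, 116, 116, 115, 118, 118, 116, 117, 118, 104, 94, 172, 213, 209, 180] 
 [126, 127, 125, 125, 124, 158, 187, 188, 189, 189, 190, 189, 191, 192, 191, 191, 191, 194, 195, 193, 194, 194, 193, 195, 194, 195, 195, 195, 196, 196, 196, 196, 195, 195, 196, 195, 197, 198, 197, 197, 200, 201, 200, 202, 201, 201, 200, 202, 202, 203, 181, 121, 120, 122, 123, 122, 120, 120, 121, 122, 122, 120, 120, 121, 109, 94, 175, 217, 212, 183]
```

The insert's edges haven't changed since the start (pixel columns 185 and 230), so the tips passed over it. I'll back off and find the bed height by touch.

Request:
drive_tool:
  deltas:
    - [[-0.5,0,0],[0,0,0]]
    - [[-1,0,0],[0,0,0]]
    - [[-1.2,0,0],[0,0,0]]
    - [[-1,0,0],[0,0,0]]
    - [[-0.5,0,0],[0,0,0]]
    - [[0,0,0.1],[0,0,0]]
    - [[0,0,0.1],[0,0,0]]
    - [[0,0,0],[0,0,0]]
    - [[0,0,0],[0,0,0]]

```text
clock: 12.85
position: [594.8, 189.0, 61.8]
ee_rot: [0.712, -0.703, -0.0, 0.0]
contact_force: [0.2, 0.1, -0.4]
gripper_width: -0.3
grasp_force: 0.0
```

Request:
drive_tool:
  deltas:
    - [[0,0,0.1],[0,0,0]]
    - [[0,0,0],[0,0,0]]
    - [[0,0,0.1],[0,0,0]]
    - [[0,0,0],[0,0,0]]

```text
clock: 13.25
position: [594.8, 189.3, 59.7]
ee_rot: [0.712, -0.702, -0.0, 0.0]
contact_force: [0.0, -0.2, -0.1]
gripper_width: 0.1
grasp_force: 0.0
```

Request:
drive_tool:
  deltas:
    - [[0,0,0.1],[0,0,0]]
    - [[0,0,0],[0,0,0]]
    - [[0,0,0.1],[0,0,0]]
    - [[0,0,0],[0,0,0]]

```text
clock: 13.65
position: [594.8, 189.4, 57.7]
ee_rot: [0.712, -0.702, -0.0, 0.0]
contact_force: [-0.4, 0.1, -0.2]
gripper_width: 0.0
grasp_force: 0.0
```

Request:
drive_tool:
  deltas:
    - [[0,0,0.1],[0,0,0]]
    - [[0,0,0],[0,0,0]]

```text
clock: 13.85
position: [594.8, 189.4, 56.6]
ee_rot: [0.712, -0.702, -0.0, 0.0]
contact_force: [0.3, 0.1, -0.6]
gripper_width: -0.3
grasp_force: 0.0
```

Request:
drive_tool:
  deltas:
    - [[0,0,0.1],[0,0,0]]
    - [[0,0,0.1],[0,0,0]]
    - [[0,0,0],[0,0,0]]

```text
clock: 14.15
position: [594.7, 189.4, 54.6]
ee_rot: [0.712, -0.702, -0.0, 0.0]
contact_force: [0.3, 0.3, -0.3]
gripper_width: -0.2
grasp_force: 0.0
```

Request:
drive_tool:
  deltas:
    - [[0,0,0.1],[0,0,0]]
    - [[0,0,0.1],[0,0,0]]
    - [[0,0,0],[0,0,0]]

```text
clock: 14.45
position: [594.7, 189.4, 52.6]
ee_rot: [0.712, -0.702, -0.0, 0.0]
contact_force: [-0.4, 0.3, 0.6]
gripper_width: -0.0
grasp_force: 0.0
```

```bash
python3 - <<'E'
from bench import get_image
from h import *
import cv2
s=get_image("scene");t=get_image("top")
cs=lambda c:((c[0]+.5)/5.6-.5+190,(c[1]+.5)/5.6-.5+125)
ct=lambda c:((c[0]+.5)/5.6-.5+155,(c[1]+.5)/5.6-.5+120)
for n,a,b in[("railNL",(52,258),(88,353)),("railFR",(538,298),(530,162)),("railNR",(427,388),(530,353)),("railFL",(172,160),(90,157)),("tread nearR",(265,445),(452,514)),("tread nearL",(135,400),(307,514))]:
  e1,r1=ray(s,*cs(a));e2,r2=ray(t,*ct(b))
  k=np.linalg.lstsq(np.c_[r1,-r2],e2-e1,rcond=None)[0];p,q=e1+k[0]*r1,e2+k[1]*r2
  print(n,((p+q)/2).round(1),np.linalg.norm(p-q).round(1))
i=s["img"][120:180,190:245,::-1];j=t["img"][140:190,160:210,::-1]
cv2.imwrite("pics/tip2.png",cv2.hconcat([cv2.resize(i,(395,430),interpolation=cv2.INTER_CUBIC),cv2.resize(j,(395,430),interpolation=cv2.INTER_CUBIC)]))
print((proj(s,(595,189,52))-[190,120])*7.18,(proj(s,(595,189,62))-[190,120])*7.18)
E
```

```text
railNL [527.6 218.5  55.6] 4.8
railFR [663.6 -78.7  62.5] 3.9
railNR [529.8 -79.4  70.2] 6.4
railFL [660.2 219.7  68. ] 4.4
tread nearR [422.3 -31.6  73.1] 0.4
tread nearL [421.6  65.3  65.5] 0.6
[193.13809045 330.50760076] [192.33700076 314.61919892]
```

View pics/tip2.png

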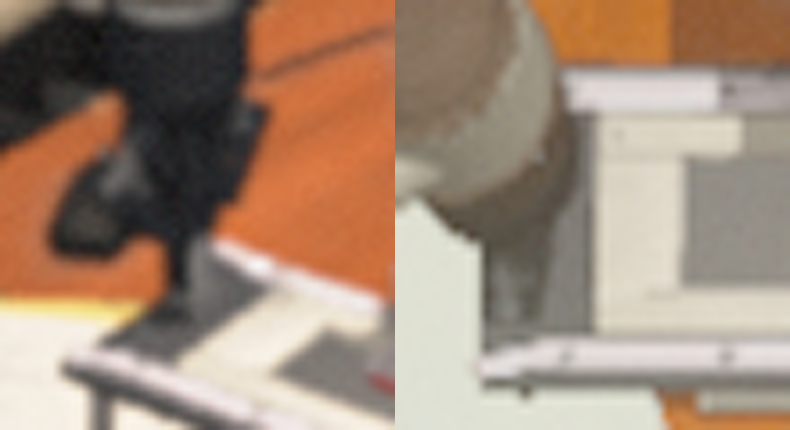

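The rails triangulate to about 65 mm, so the press is at its stated height. The tip at crop (178,295) shows above its shadow and is visibly clear of the bed, so the actual tip height is above the reported one. I'll keep lowering in small steps until it touches.

Request:
drive_tool:
  deltas:
    - [[0,0,0.1],[0,0,0]]
    - [[0,0,0.1],[0,0,0]]
    - [[0,0,0.1],[0,0,0]]

```text
clock: 14.85
position: [594.8, 189.4, 49.7]
ee_rot: [0.712, -0.702, -0.0, 0.0]
contact_force: [-0.5, -0.3, -0.1]
gripper_width: 0.2
grasp_force: 0.0
```

Request:
drive_tool:
  deltas:
    - [[0,0,0.1],[0,0,0]]
    - [[0,0,0.1],[0,0,0]]
    - [[0,0,0.1],[0,0,0]]

```text
clock: 15.15
position: [594.9, 189.4, 46.7]
ee_rot: [0.712, -0.702, 0.0, 0.0]
contact_force: [-0.3, 0.2, -0.1]
gripper_width: 0.1
grasp_force: 0.0
```

Request:
drive_tool:
  deltas:
    - [[0,0,0.1],[0,0,0]]
    - [[0,0,0.1],[0,0,0]]

```text
clock: 15.35
position: [594.9, 189.5, 44.7]
ee_rot: [0.712, -0.702, 0.0, -0.0]
contact_force: [0.3, 0.9, -0.4]
gripper_width: 0.4
grasp_force: 0.0
```

Request:
drive_tool:
  deltas:
    - [[0,0,0.1],[0,0,0]]
    - [[0,0,0.1],[0,0,0]]

```text
clock: 15.55
position: [594.9, 189.5, 42.8]
ee_rot: [0.712, -0.702, 0.0, -0.0]
contact_force: [0.2, -0.6, -0.2]
gripper_width: -0.1
grasp_force: 0.0
```

Request:
drive_tool:
  deltas:
    - [[0,0,0.1],[0,0,0]]
    - [[0,0,0.1],[0,0,0]]

```text
clock: 15.75
position: [594.9, 189.4, 40.7]
ee_rot: [0.712, -0.702, 0.0, -0.0]
contact_force: [0.0, -1.2, 0.1]
gripper_width: 0.2
grasp_force: 0.0
```

```bash
python3 - <<'E'
from bench import arm
print(arm.tcp_to_grasp, [a for a in dir(arm) if a[0]!='_']);s=arm.read_state();print(s["position"],s["contact_force"],s["joints"])
E
```

```text
18.700000000000003 ['IKError', 'job_done', 'read_state', 'tcp_to_grasp']
[594.88816211 189.43580684  40.72650363] [ 0.04383325 -1.20310716  0.14077881] [ 5.67120046e-01  5.38223573e-01 -1.93117423e-01 -1.21909982e-05
 -8.39408177e-01 -5.53817260e-01]
```

```bash
cat > asc.py <<'E'
from bench import get_image
from h import *
import cv2
s=get_image("scene");n=s["img"].astype(int).sum(2)//3;o=cv2.imread("pics/scene0.png").astype(int).sum(2)//3
print("expected",proj(s,(595,189,62)),proj(s,(595,189,41)))
print("     "+"".join(str(c%10) for c in range(198,240)))
for r in range(146,178):print(r,"".join("%4d"%n[r,c] if abs(n[r,c]-o[r,c])>14 else "   ." for c in range(204,232)))
E
python3 asc.py
```

```text
expected [216.78788311 163.81882993] [217.02121683 168.44665119]
     890123456789012345678901234567890123456789
146    .  79  94 101  89   .  40  32  37  38  38  34  35  41  34  36  42  50  53  53  77 110   .   .   .   .   .   .
147    .  86  97  97  86  69  51  27  31  35  36  38  35  42  40  36  39  43  46  57  85 121   .   .   .   .   .   .
148   78  92  96  83  78  75  65  47  34  36  32  33  39  40  36  37  36  43  48  68 103   .   .   .   .   .   .   .
149    .  86  83  69   .   .  76  58  34  31  31  30  39  39  42  27  40  42  50  82 116   .   .   .   .   .   .   .
150    .   .   .   .   .  59  61  51  36  32  29  29  37  39  36  33  36  49  65  95   .   .   .   .   .   .   .   .
151    .   .   .   .   .  42  46  41  32  26  30  36  35  38  36  36  54  73  93 115   .   .   .   .   .   .   .   .
152    .  45   .   .  35  38  42  42  34  33  34  29  34  32  38  48  81 113   .   .   .   .   .   .   .   .   .   .
153    .   .   .  33  31  36  36  38  38  34  32  33  37  33  44  73 124   .   .   .   .   .   .   .   .   .   .   .
154    .   .   .  56  48  40  35  41  40  36  37  3
[... 2056 characters left out ...]
72    .   .   .   .   .   .   .   .   .   .   .   .   .   .   .   .   .   .   .   .   .   .   .   .   .   .   .   .
173    .   .   .   .   .   .   .   .   .   .   .   .   .   .   .   .   .   .   .   .   .   .   .   .   .   .   .   .
174    .   .   .   .   .   .   .   .   .   .   .   .   .   .   .   .   .   .   .   .   .   .   .   .   .   .   .   .
175    .   .   .   .   .   .   .   .   .   .   .   .   .   .   .   .   .   .   .   .   .   .   .   .   .   .   .   .
176    .   .   .   .   .   .   .   .   .   .   .   .   .   .   .   .   .   .   .   .   .   .   .   .   .   .   .   .
177    .   .   .   .   .   .   .   .   .   .   .   .   .   .   .   .   .   .   .   .   .   .   .   .   .   .   .   .
```

The finger in the scene image now ends at about (214,163), where the bed projects to, so the real tip is about 20 mm above the reported TCP. I'll feel for the bed.

Request:
drive_tool:
  deltas:
    - [[0,0,0.1],[0,0,0]]
    - [[0,0,0],[0,0,0]]

```text
clock: 16.0
position: [594.8, 189.4, 39.7]
ee_rot: [0.712, -0.702, -0.0, 0.0]
contact_force: [1.3, 0.1, -0.2]
gripper_width: 0.0
grasp_force: 0.0
```

Request:
drive_tool:
  deltas:
    - [[0,0,0.1],[0,0,0]]
    - [[0,0,0],[0,0,0]]

```text
clock: 16.2
position: [594.8, 189.4, 38.7]
ee_rot: [0.712, -0.702, -0.0, 0.0]
contact_force: [0.3, -0.1, -0.0]
gripper_width: 0.0
grasp_force: 0.0
```

Request:
drive_tool:
  deltas:
    - [[0,0,0.1],[0,0,0]]
    - [[0,0,0],[0,0,0]]

```text
clock: 16.4
position: [594.8, 189.4, 37.7]
ee_rot: [0.712, -0.702, -0.0, 0.0]
contact_force: [-0.3, 0.0, 0.5]
gripper_width: 0.3
grasp_force: 0.0
```

Request:
drive_tool:
  deltas:
    - [[0,0,0.1],[0,0,0]]
    - [[0,0,0],[0,0,0]]

```text
clock: 16.6
position: [594.9, 189.4, 36.7]
ee_rot: [0.712, -0.702, -0.0, 0.0]
contact_force: [-0.2, -0.3, -0.5]
gripper_width: 0.2
grasp_force: 0.0
```

Request:
drive_tool:
  deltas:
    - [[0,0,0.1],[0,0,0]]
    - [[0,0,0],[0,0,0]]

```text
clock: 16.8
position: [594.9, 189.4, 36.6]
ee_rot: [0.712, -0.702, 0.0, -0.0]
contact_force: [-1.8, -0.1, 4.7]
gripper_width: -0.1
grasp_force: 2.3
```

```bash
python3 asc.py | sed -n '14,26p'
```

```text
157    .   .   .   .   . 110  98  80  57  44  39  39  57  84  89   .   .   .   .   .   .   .   .   .   .   .   .   .
158    .   .   .   .   .   .   . 109  84  54  33  42  76   .   .   .   .   .   .   .   .   .   .   .   .   .   .   .
159    .   .   .   .   .   .   .   .  91  62  35  46  86   .   .   .   .   .   .   .   .   .   .   .   .   .   .   .
160    .   .   .   .   .   .   .   .  92  57  33  44  81   .   .   .   .   .   .   .   .   .   .   .   .   .   .   .
161    .   .   .   .   .   .   . 103  79  47  30  46  82   .   . 118   .   .   .   .   .   .   .   .   .   .   .   .
162    .   .   .   .   .   .   .  83  59  42  34  45  82   . 118 117   .   .   .   .   .   .   .   .   .   .   .   .
163    .   .   .   .   .   .  93  68  51  41  36  44  79   . 115   .   .   .   .   .   .   .   .   .   .   .   .   .
164    .   .   .   . 131  96  68  62  56  54  55  61  83   .   .   .   .   .   .   .   .   .   .   .   .   .   .   .
165    .   .   . 114  82  65  66  76  75  71  72  79   .   .   .   .   .   .   .   .   .   .   .   .   .   .   .   .
166    . 152 112  74  63  69  81   .   .   .   .   .   .   .   .   .   .   .   .   .   .   .   .   .   .   .   .   .
167    .  94  77  73  78   .   .   .   .   .   .   .   .   .   .   .   .   .   .   .   .   .   .   .   .   .   .   .
168    .   .   .   .   .   .   .   .   .   .   .   .   .   .   .   .   .   .   .   .   .   .   .   .   .   .   .   .
169    .   .   .   .   .   .   .   .   .   .   .   .   .   .   .   .   .   .   .   .   .   .   .   .   .   .   .   .
```

The tip touched the bed at reported z 36.6, so the real height is the reported one plus about 25 mm. I'll raise 2 mm, check the lateral offset too, then push in small steps while tracking the insert's edge.

```bash
cat > edge.py <<'E'
from bench import get_image
from h import *
t=get_image("top");n=t["img"].astype(float).mean(2)
# leading edge of the insert: white->dark crossing, rows 174-176, and end stop edge
for r in(177,178,):
    p=n[r,224:247];k=[224+i+(p[i]-150)/(p[i]-p[i+1]) for i in range(len(p)-1) if p[i]>150>=p[i+1]]
    q=n[r,178:200];m=[178+i+(150-q[i])/(q[i+1]-q[i]) for i in range(len(q)-1) if q[i]<150<=q[i+1]]
    print(r,"lead",[(round(x,2),round(onz(t,x,r,70)[1],1)) for x in k],"tail",[(round(x,2),round(onz(t,x,r,70)[1],1)) for x in m])
E
python3 edge.py; python3 -c "
from bench import get_image
from h import *
s=get_image('scene')
for c in[(214,163.5),(214,164)]:print(onz(s,*c,62),onz(s,*c,64))"
```

```text
177 lead [(np.float64(230.6), np.float64(-11.4))] tail [(np.float64(184.51), np.float64(161.8))]
178 lead [(np.float64(230.48), np.float64(-11.1))] tail [(np.float64(184.82), np.float64(160.5))]
[590.69842353 199.19390638] [588.21467321 197.08533571]
[587.84655969 196.91050025] [585.3699467  194.80764424]
```

Request:
drive_tool:
  deltas:
    - [[0,0,-0.15],[0,0,0]]
    - [[0,0,-0.1],[0,0,0]]
    - [[0.2,0,0],[0,0,0]]
    - [[0.2,0,0],[0,0,0]]
    - [[0.2,0,0],[0,0,0]]
    - [[0.2,0,0],[0,0,0]]
    - [[0.2,0,0],[0,0,0]]
    - [[0,0,0],[0,0,0]]

```text
clock: 17.75
position: [595.0, 179.1, 38.3]
ee_rot: [0.712, -0.703, -0.0, 0.0]
contact_force: [-0.6, -0.5, -0.4]
gripper_width: 0.0
grasp_force: 0.0
```

Request:
drive_tool:
  deltas:
    - [[0.2,0,0],[0,0,0]]
    - [[0.2,0,0],[0,0,0]]
    - [[0.2,0,0],[0,0,0]]
    - [[0.2,0,0],[0,0,0]]
    - [[0.2,0,0],[0,0,0]]
    - [[0.2,0,0],[0,0,0]]
    - [[0.2,0,0],[0,0,0]]
    - [[0.2,0,0],[0,0,0]]
    - [[0.2,0,0],[0,0,0]]
    - [[0,0,0],[0,0,0]]

```text
clock: 18.75
position: [595.2, 161.0, 38.3]
ee_rot: [0.712, -0.702, 0.0, 0.0]
contact_force: [-0.3, 0.1, 0.3]
gripper_width: -0.1
grasp_force: 0.0
```

```bash
python3 edge.py
```

```text
177 lead [(np.float64(233.95), np.float64(-24.1))] tail [(np.float64(188.1), np.float64(148.4))]
178 lead [(np.float64(233.78), np.float64(-23.5))] tail [(np.float64(188.41), np.float64(147.1))]
```

The insert is moving: its leading edge has gone from y −11 to −24 and has about 43 mm left.

Request:
drive_tool:
  deltas:
    - [[0.2,0,0],[0,0,0]]
    - [[0.3,0,0],[0,0,0]]
    - [[0.3,0,0],[0,0,0]]
    - [[0.3,0,0],[0,0,0]]
    - [[0.3,0,0],[0,0,0]]
    - [[0.3,0,0],[0,0,0]]
    - [[0.3,0,0],[0,0,0]]
    - [[0.3,0,0],[0,0,0]]
    - [[0.3,0,0],[0,0,0]]
    - [[0.3,0,0],[0,0,0]]
    - [[0.2,0,0],[0,0,0]]
    - [[0.2,0,0],[0,0,0]]

```text
clock: 20.0
position: [595.7, 128.2, 38.3]
ee_rot: [0.712, -0.702, 0.0, -0.0]
contact_force: [0.5, 0.5, 0.5]
gripper_width: 0.3
grasp_force: 0.4
```

Request:
drive_tool:
  deltas:
    - [[0.15,0,0],[0,0,0]]
    - [[0.15,0,0],[0,0,0]]
    - [[0.1,0,0],[0,0,0]]
    - [[0,0,0],[0,0,0]]

```text
clock: 20.4
position: [595.7, 124.2, 38.3]
ee_rot: [0.712, -0.702, 0.0, 0.0]
contact_force: [-0.6, 0.2, -0.7]
gripper_width: 0.1
grasp_force: 0.0
```

```bash
python3 edge.py
```

```text
177 lead [(np.float64(243.56), np.float64(-60.3))] tail [(np.float64(197.76), np.float64(112.1))]
178 lead [(np.float64(243.43), np.float64(-59.8))] tail [(np.float64(197.96), np.float64(111.2))]
```

Request:
drive_tool:
  deltas:
    - [[0.1,0,0],[0,0,0]]
    - [[0.1,0,0],[0,0,0]]
    - [[0.1,0,0],[0,0,0]]
    - [[0.1,0,0],[0,0,0]]
    - [[0,0,0],[0,0,0]]

```text
clock: 20.95
position: [595.7, 120.2, 38.3]
ee_rot: [0.712, -0.702, 0.0, 0.0]
contact_force: [0.0, -1.6, -0.2]
gripper_width: 0.1
grasp_force: 0.1
```

Request:
drive_tool:
  deltas:
    - [[0.1,0,0],[0,0,0]]
    - [[0,0,0],[0,0,0]]

```text
clock: 21.15
position: [595.8, 119.3, 38.3]
ee_rot: [0.712, -0.702, -0.0, 0.0]
contact_force: [0.3, 0.4, 0.5]
gripper_width: -0.1
grasp_force: 0.1
```

Request:
drive_tool:
  deltas:
    - [[0.1,0,0],[0,0,0]]
    - [[0,0,0],[0,0,0]]

```text
clock: 21.35
position: [595.8, 118.3, 38.3]
ee_rot: [0.712, -0.702, 0.0, 0.0]
contact_force: [-0.4, 0.6, -0.4]
gripper_width: -0.2
grasp_force: 0.1
```

```bash
python3 edge.py
```

```text
177 lead [] tail []
178 lead [] tail []
```

Request:
drive_tool:
  deltas:
    - [[0.1,0,0],[0,0,0]]
    - [[0,0,0],[0,0,0]]

```text
clock: 21.6
position: [595.8, 117.3, 38.3]
ee_rot: [0.712, -0.702, 0.0, 0.0]
contact_force: [0.3, 0.3, -1.1]
gripper_width: 0.3
grasp_force: 0.2
```

Request:
drive_tool:
  deltas:
    - [[0.1,0,0],[0,0,0]]
    - [[0,0,0],[0,0,0]]

```text
clock: 21.8
position: [595.8, 116.3, 38.3]
ee_rot: [0.712, -0.702, -0.0, 0.0]
contact_force: [0.8, 0.5, -0.4]
gripper_width: -0.1
grasp_force: 0.2
```

```bash
sed -i 's/178:200/178:206/;s/224:247/224:249/' edge.py; python3 edge.py
```

```text
177 lead [] tail [(np.float64(200.01), np.float64(103.6))]
178 lead [] tail [(np.float64(200.12), np.float64(103.1))]
```

Request:
drive_tool:
  deltas:
    - [[0.1,0,0],[0,0,0]]
    - [[0,0,0],[0,0,0]]

```text
clock: 22.05
position: [595.9, 115.5, 38.3]
ee_rot: [0.712, -0.702, 0.0, -0.0]
contact_force: [0.1, 0.1, -0.1]
gripper_width: 0.3
grasp_force: 0.4
```

Request:
drive_tool:
  deltas:
    - [[0.1,0,0],[0,0,0]]
    - [[0,0,0],[0,0,0]]

```text
clock: 22.25
position: [596.1, 115.4, 38.4]
ee_rot: [0.712, -0.702, -0.0, -0.001]
contact_force: [0.6, 4.7, -0.8]
gripper_width: -0.2
grasp_force: 2.3
```

The insert is home: the contact force rose to 4.7 N and motion stopped with the tail edge at about y 103. Now I'll retreat and go to the treadle.

Request:
drive_tool:
  deltas:
    - [[-0.3,0,0],[0,0,0]]
    - [[-0.8,0,0],[0,0,0]]
    - [[-1,0,0],[0,0,0]]
    - [[-1,0,-0.5],[0,0,0]]
    - [[-0.5,0,-1.5],[0,0,0]]
    - [[0,0,-2],[0,0,0]]
    - [[0,1,-1.5],[0,0,0]]
    - [[0,2.3,-0.5],[0,0,0]]
    - [[0,2.5,0],[0,0,0]]
    - [[0,2.5,0],[0,0,0]]
    - [[0,2.5,0],[0,0,0]]
    - [[0,2.3,0],[0,0,0]]

```text
clock: 23.45
position: [463.4, 149.2, 98.8]
ee_rot: [0.712, -0.702, 0.0, -0.0]
contact_force: [-0.1, 0.6, 1.0]
gripper_width: -0.4
grasp_force: 0.0
```

Request:
drive_tool:
  deltas:
    - [[1,0,0],[0,0,0]]
    - [[2,0,0],[0,0,0]]
    - [[2.5,0,0],[0,0,0]]
    - [[2.5,0,0],[0,0,0]]
    - [[2.5,0,0],[0,0,0]]
    - [[1.8,0,0],[0,0,0]]
    - [[1,0,0],[0,0,0]]
    - [[0,0,0],[0,0,0]]
    - [[0,0,0],[0,0,0]]

```text
clock: 24.35
position: [466.7, 16.0, 98.5]
ee_rot: [0.712, -0.702, 0.0, -0.0]
contact_force: [0.3, 0.3, -0.1]
gripper_width: 0.0
grasp_force: 0.0
```

```bash
python3 edge.py; python3 - <<'E'
from bench import get_image
import cv2
i=get_image("scene")["img"][105:225,180:300,::-1]
j=get_image("top")["img"][135:215,170:265,::-1]
cv2.imwrite("pics/home.png",cv2.hconcat([cv2.resize(i,(360,360),interpolation=cv2.INTER_CUBIC),cv2.resize(j,(428,360),interpolation=cv2.INTER_CUBIC)]))
E
```

```text
177 lead [] tail [(np.float64(200.37), np.float64(102.3))]
178 lead [] tail [(np.float64(200.61), np.float64(101.3))]
```

View pics/home.png

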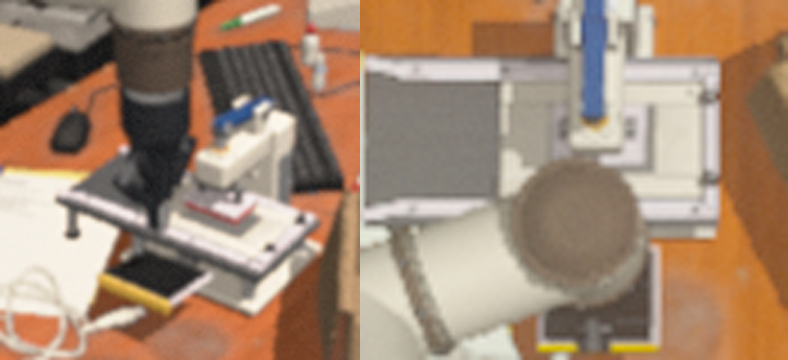

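The insert's front end is flush with the end stop, at about (697,130) in the top crop. The gripper tip at (158,225) in the scene crop is above the tread, so I'll lower it.

Request:
drive_tool:
  deltas:
    - [[0,0,1],[0,0,0]]
    - [[0,0,1.5],[0,0,0]]
    - [[0,0,1.3],[0,0,0]]
    - [[0,0,0.8],[0,0,0]]
    - [[0,0,0.4],[0,0,0]]
    - [[0,0,0.3],[0,0,0]]
    - [[0,0,0.3],[0,0,0]]
    - [[0,0,0.3],[0,0,0]]
    - [[0,0,0],[0,0,0]]

```text
clock: 25.4
position: [466.5, 15.8, 39.5]
ee_rot: [0.712, -0.702, 0.0, -0.0]
contact_force: [-1.2, 0.4, 3.6]
gripper_width: -0.2
grasp_force: 1.4
```

Request:
drive_tool:
  deltas:
    - [[0,0,0.3],[0,0,0]]
    - [[0,0.05,0.3],[0,0,0]]
    - [[0,0.05,0.3],[0,0,0]]
    - [[0,0.05,0.3],[0,0,0]]
    - [[0,0,0],[0,0,0]]

```text
clock: 25.9
position: [464.6, 15.8, 27.2]
ee_rot: [0.712, -0.702, -0.0, 0.0]
contact_force: [-1.5, 1.7, 5.3]
gripper_width: -0.1
grasp_force: 2.5
```

Contact is where expected, with the tread starting at reported z 39.5. It is about 12 mm down, and the stop should be near reported z 11.5.

Request:
drive_tool:
  deltas:
    - [[0,0.05,0.3],[0,0,0]]
    - [[0,0.05,0.3],[0,0,0]]
    - [[0,0.03,0.3],[0,0,0]]
    - [[0,0.03,0.3],[0,0,0]]
    - [[0,0,0.2],[0,0,0]]
    - [[0,0,0],[0,0,0]]

```text
clock: 26.5
position: [463.5, 15.8, 14.0]
ee_rot: [0.712, -0.702, 0.0, -0.0]
contact_force: [-3.5, 0.5, 10.7]
gripper_width: 0.2
grasp_force: 5.4
```

Request:
drive_tool:
  deltas:
    - [[0,0,0.1],[0,0,0]]
    - [[0,0,0.1],[0,0,0]]
    - [[0,0,0],[0,0,0]]

```text
clock: 26.8
position: [463.4, 15.8, 12.2]
ee_rot: [0.712, -0.702, 0.0, -0.0]
contact_force: [-4.2, 1.7, 11.0]
gripper_width: -0.4
grasp_force: 5.9
```

Request:
drive_tool:
  deltas:
    - [[0,0,0.1],[0,0,0]]
    - [[0,0,0.1],[0,0,0]]
    - [[0,0,0],[0,0,0]]

```text
clock: 27.1
position: [463.4, 15.7, 11.0]
ee_rot: [0.712, -0.702, 0.0, -0.0]
contact_force: [-5.2, 1.2, 18.1]
gripper_width: 0.2
grasp_force: 8.9
```

Request:
drive_tool:
  deltas:
    - [[0,0,0.1],[0,0,0]]
    - [[0,0,0],[0,0,0]]

```text
clock: 27.3
position: [463.5, 15.7, 10.8]
ee_rot: [0.712, -0.702, 0.001, -0.0]
contact_force: [-8.8, 1.7, 25.3]
gripper_width: 0.0
grasp_force: 12.4
```

The tread is on its stop: the force rises steeply while the position holds. I'll hold for 2.4 s.

Request:
drive_tool:
  deltas:
    - [[0,0,0],[0,0,0]]
    - [[0,0,0],[0,0,0]]
    - [[0,0,0],[0,0,0]]
    - [[0,0,0],[0,0,0]]
    - [[0,0,0],[0,0,0]]
    - [[0,0,0],[0,0,0]]
    - [[0,0,0],[0,0,0]]
    - [[0,0,0],[0,0,0]]
    - [[0,0,0],[0,0,0]]
    - [[0,0,0],[0,0,0]]
    - [[0,0,0],[0,0,0]]
    - [[0,0,0],[0,0,0]]

```text
clock: 28.5
position: [463.5, 15.8, 10.8]
ee_rot: [0.712, -0.702, 0.001, -0.0]
contact_force: [-7.6, 2.5, 25.1]
gripper_width: 0.3
grasp_force: 12.4
```

Request:
drive_tool:
  deltas:
    - [[0,0,0],[0,0,0]]
    - [[0,0,0],[0,0,0]]
    - [[0,0,0],[0,0,0]]
    - [[0,0,0],[0,0,0]]
    - [[0,0,0],[0,0,0]]
    - [[0,0,0],[0,0,0]]
    - [[0,0,0],[0,0,0]]
    - [[0,0,0],[0,0,0]]
    - [[0,0,0],[0,0,0]]
    - [[0,0,0],[0,0,0]]
    - [[0,0,0],[0,0,0]]
    - [[0,0,0],[0,0,0]]

```text
clock: 29.7
position: [463.5, 15.7, 10.8]
ee_rot: [0.712, -0.702, 0.001, -0.0]
contact_force: [-7.6, 1.9, 23.7]
gripper_width: -0.4
grasp_force: 12.4
```

Request:
drive_tool:
  deltas:
    - [[0,0,-0.3],[0,0,0]]
    - [[0,-0.05,-0.4],[0,0,0]]
    - [[0,-0.05,-0.4],[0,0,0]]
    - [[0,-0.05,-0.4],[0,0,0]]
    - [[0,-0.05,-0.4],[0,0,0]]
    - [[0,-0.05,-0.4],[0,0,0]]
    - [[0,0,-0.4],[0,0,0]]
    - [[0,0,-0.4],[0,0,0]]
    - [[0,0,-0.6],[0,0,0]]
    - [[0,0,-1],[0,0,0]]
    - [[0,0,-1.5],[0,0,0]]
    - [[0,0,-1.5],[0,0,0]]

```text
clock: 30.9
position: [465.2, 15.5, 85.9]
ee_rot: [0.712, -0.702, -0.0, 0.0]
contact_force: [0.8, -0.4, -0.2]
gripper_width: -0.0
grasp_force: 0.0
```

Request:
drive_tool:
  deltas:
    - [[-1,0,-1],[0,0,0]]
    - [[-2,0,0],[0,0,0]]
    - [[-2.5,0,0],[0,0,0]]
    - [[-2.5,0,0],[0,0,0]]
    - [[-2.5,0,0],[0,0,0]]
    - [[-2.5,0,0],[0,0,0]]
    - [[-2,0,0],[0,0,0]]
    - [[-1,0,0],[0,0,0]]
    - [[0,0,0],[0,0,0]]
    - [[0,0,0],[0,0,0]]

```text
clock: 31.9
position: [463.0, 175.4, 95.2]
ee_rot: [0.712, -0.702, -0.0, 0.0]
contact_force: [-0.5, -0.3, 0.0]
gripper_width: -0.3
grasp_force: 0.0
```

```bash
python3 edge.py; python3 - <<'E'
from bench import get_image
import cv2,numpy as np
from h import *
t=get_image("top");n=t["img"].astype(int).sum(2)//3;o=cv2.imread("pics/top0.png").astype(int).sum(2)//3
print("end-stop row",n[177,236:250])
d=(abs(n-o)>25).astype(np.uint8)
k,_,st,_=cv2.connectedComponentsWithStats(d)
print([s.tolist() for s in st[1:] if s[4]>8])
E
```

```text
177 lead [] tail [(np.float64(200.44), np.float64(102.0))]
178 lead [] tail [(np.float64(200.68), np.float64(101.0))]
end-stop row [218 218 219 219 219 218 218 219 218 194 180 216 211 184]
[[185, 153, 27, 26, 420], [220, 153, 26, 26, 372], [97, 171, 88, 122, 3132], [105, 196, 12, 17, 98], [97, 220, 3, 4, 10], [0, 282, 208, 102, 5537], [208, 304, 26, 12, 116], [235, 309, 18, 30, 211], [210, 312, 23, 9, 120], [171, 328, 72, 56, 1127], [182, 357, 2, 8, 14], [0, 366, 30, 17, 152], [102, 366, 16, 18, 90], [27, 370, 18, 14, 105], [85, 372, 17, 12, 135], [127, 376, 13, 8, 33]]
```

The insert has stayed home and the tread looks just as it did at the start, so it is back up. Handing in.

```bash
python3 -c "
from bench import arm
print(arm.job_done())"
```

```text
the job is handed in; nothing more can be done
None
```

The insert is home against the end stop, the treadle was held on its stop for about 2.5 s and has come back up, and the job is handed in (result not shown); the arm hid the tissue pad, timer and dish in the last top image, so I couldn't confirm by eye that they hadn't moved.

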